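Lock in the portafilter and hold the lever at pre-infusion

TASK

Start a shot on the lever espresso machine: first swing the portafilter handle all the way home, to the right until it stops and points straight out of the front, and only then pull the side lever forward and down until its arm lines up with the red marker on the lever's round quadrant, and keep it there for pre-infusion. The lever springs back if let go, so finish while still holding it in the gripper at the marker. Leave the red marker as it is set, and do not knock the steel cup under the spouts, the tamper or the tin.

Things in the scene. Friction and masses are not known exactly. Their poses are not given: they have to be found in the camera images.
- machine: cream and steel lever espresso machine, fixed, 335 deep x 214 wide mm. Origin on the worktop under the vertical axis of its round group head (86 mm wide, top 246 mm up); x axis to its back, y to its left seen from the robot, z up. Housing: from 45 mm behind the origin, 292 mm high, cups on top to 350 mm. Drip tray: to 83 mm before the origin, 85 mm to each side, top 30 mm up
- lever_pivot (a point): centre of the dark steel lever quadrant (drum of 92 mm diameter, level axis along the machine's y) on the machine's right side, and of the lever's pivot: at [-0.030, -0.135, 0.150] in the machine's frame, same axes
- portafilter (a joint): portafilter handle's angle about the group's vertical axis: 0 = loose, pointing 0.75 rad to the left of straight out; 0.75 = fully home at the stop, straight out along the machine's -x. Grows as the handle end moves right (counter-clockwise from above). Starts between 0 and 0.22; stiff (2 to 3 N at the handle), stays where left; turning it home also lifts it 5 mm
- portafilter_grip (a point): grip point on the axis of the walnut portafilter handle: 140 mm out from the group's axis and 145 mm (loose) to 150 mm (home) above the worktop; the handle is level, round, 27 mm thick here, and its end is 32 mm further out. The point's x axis points back to the group, along the handle
- lever (a joint): angle of the spring-return lever about point lever_pivot: 0 = at rest, leaning 0.25 rad forward of upright; grows as the lever is pulled to the front (the machine's -x) and down, stop at 1.05. The spring drives it back to 0: the pull needed at the grip point is about 4 N at rest and 11 N at 0.6 rad
- lever_grip (a point): grip point on the axis of the lever's round walnut handle, 150 mm from the pivot; the handle is 27 mm thick here and ends 22 mm beyond this point, below it are a brass collar and a flat steel arm 12 mm wide and 9 mm thick. The point's z axis runs along the arm away from the pivot, y along the pivot
- marker (a joint): angle at which the red marker is set, on the same scale as joint lever (0.42 to 0.78): the arm lines up with the marker when the two values are equal. Stiff, to be left alone
- marker_tip (a point): tip of the red marker, a tab 8 mm wide and 18 mm long clipped over the outer (right) rim of the quadrant, standing 13 mm off the rim; 59.5 mm from the lever's pivot, 15 mm to the right of the lever's plane. Its z axis points away from the pivot, x across the tab, towards the lever's rest side
- cup: polished steel cup, 47 mm diameter, 82 mm high, standing loose on the drip tray under the spouts; origin at the centre of its underside, z up
- tamper: coffee tamper standing loose to the left of the machine: steel foot 57 mm diameter, walnut knob, 87 mm high; origin at the centre of its underside
- tin: round green canister with a wooden lid standing loose to the left of the machine, 102 mm diameter, 140 mm high; origin at the centre of its underside

How it is judged:
By the outcome, as a careful person would: the job done as asked, in the order asked, and still so for the second after the job is handed in, while the arm keeps its last pose, push and grip.
It also fails if it takes over 50 s, if anything falls off the work surface, if the arm or the gripper's body presses on something with over 40 N, if the wrist force passes 120 N, or if a joint passes its speed limit or range.

ROBOT

A 7-joint arm with a two-finger parallel gripper is mounted at the origin on a cart in front of the work surface, level with it; the furniture and walls round the work are solid. World frame = base frame: x ahead of the robot, y to its left, z up, the work surface at z = 0. Lengths are in m, angles in rad, forces in N, time in s.
With the tool pointing down it reaches from about 0.425 to 0.925 m from the base axis. Payload 6.8 kg.
Tool frame: the origin (TCP) lies at the very end of the fingers, on their centre line; the grasp point (between the pads) lies 19 mm behind it; z points along the fingers, y is the line along which they close (so a half turn about z gives the same grasp; the last joint's range is limited). The gripper opens to 85 mm and grips with 20 to 120 N. Pads are 22 mm wide; open, the fingers measure 114 mm over their backs; the gripper's body (76 mm by 85 mm) begins 54 mm behind the grasp point. The pads swing forward as they close: fully open they stand 13 mm farther back than shut.
Start: joints at [1.04, 0.477, 0.022, 1.555, -0.011, 1.109, -0.083], TCP at [0.277, -0.616, 0.231] pointing down, gripper open.
Joint ranges: [-2.96, 2.96], [-0.34, 2.1], [-1.41, 1.46], [0.24, 2.44], [-1.37, 4.51], [0.17, 1.92], [-2.96, 2.96]. Speed limits (rad/s): [2.39, 2.39, 3.14, 3.14, 3.14, 3.14, 3.14].

INTERFACE

Orientations are given as a rotation vector (axis times angle).
In Python, from bench import get_obs, grab_frame, hand_in gives the robot as it stands.
- The arm moves only by the tool drive_tool, never from a script. Its argument "rows" is a list of rows, each an object with "offset": the shift along the tool's x, y, z as a fraction of full scale, a list of three; "rotation": the turn, a rotation vector about the tool's x, y, z as a fraction of full scale, a list of three; "claw": the opening, from 0 (shut) to 1 (fully open). In form: [{"offset": [tx, ty, tz], "rotation": [wx, wy, wz], "claw": claw}, ...]. A call has 1 to 20 rows; each row is the pose to reach, as a shift and turn from the pose commanded when the call began, along the tool's axes at that moment; what a row does not reach only later rows make up. Full scale, the value 1, is 0.15 m for a shift and 2 rad for a turn. A row lasts 1/12 s, in which the tool goes at most 41.7 mm and 7.16 degrees, less where a joint would pass 70% of its speed; a pose out of reach is approached as far as the arm can. A call with a number of a shift or a turn outside -1 to 1 is refused whole. A call with a gripper value outside its range is refused whole. The fingers move at their own pace and stop on an object; "force" is the grip in N (left out, the last holds). Time passes only in rows, so rows that repeat a pose let the fingers close. It gives the time, the measured TCP pose, the force, the opening and the grip force at its end, in the units of the state.
- get_obs(): the state, without advancing time (a new reading comes with each control period).
- grab_frame(name): name is "scene" or "top" or "wrist"; returns a dict with "frame" (480x640x3 uint8, red, green, blue), "z_map" (480x640 float32, m along the optical axis (not along the pixel's ray), 0 where there is no reading), "vfov" (degrees; the focal length in pixels is half the picture's height over the tangent of half this angle, whatever the lens; pixels are square), "cx", "cy" (the principal point, pixels), "D" ([k1, k2, p1, p2, k3] as OpenCV has them; the pictures are not rectified), "R" (3x3) and "t" (3): a world point X has camera coordinates R X + t. Camera axes: x right, y down, z forward; pixel columns grow to the right and rows downward; lengths in m; the calibration is good to about 2 mm. A picture is of the moment at which its call begins.
- hand_in(): hands the job in; it is judged then, once.
The state is a dict: "clock": time; "joints": joint angles; "qvel": joint speeds; "tau": joint torques, N m; "tcp_pos": TCP position; "orientation": TCP orientation; "contact_force": force on the tool from outside, world axes, zero at the start; "moment": the same for the moment, N m; "grip_width": finger opening in m; "gripper_force": force on a finger pad.
Only numpy, scipy, OpenCV 4.12 (cv2) and the standard library are available. Lean on these libraries where they do the work, as an engineer would, in place of code of your own. Each camera call takes 0.05 s, during which the arm holds its last target. There are 200 camera calls.

## Working session

There is one attempt and no reset: what is moved stays moved. The work goes in short steps, Python scripts to look and compute and a tool call to move; the robot and the scene stay as the last step left them, time stands still between calls to the robot, and variables do not carry over. Pictures are saved under pics/ and viewed, at most 10 in all, crops included, and the job is handed in when it is done.

Besides the shell and the picture viewer there is one more tool, called after "Emit:" by a JSON object that holds its "fn" and its "kwargs", one argument or row to a line. drive_tool: Moves the arm, as the interface text tells. Its arguments: {"type":"object","properties":{"rows":{"type":"array","items":{"type":"object","properties":{"offset":{"type":"array","items":{"type":"number"}},"rotation":{"type":"array","items":{"type":"number"}},"claw":{"type":"number"}}}},"force":{"type":"number"}},"required":["rows"]}

```bash
mkdir -p pics
cat > h.py <<'E'
import numpy as np, cv2
from bench import get_obs, grab_frame, hand_in
from scipy.spatial.transform import Rotation as Ro
def K(f):
    h=f["frame"].shape[0]; fl=h/2/np.tan(np.radians(f["vfov"])/2)
    return np.array([[fl,0,f["cx"]],[0,fl,f["cy"]],[0,0,1.]])
def ray(f,px):
    p=cv2.undistortPoints(np.array(px,float).reshape(-1,1,2),K(f),np.array(f["D"],float)).reshape(-1,2)
    d=np.c_[p,np.ones(len(p))]; R=np.array(f["R"]);t=np.array(f["t"])
    return -R.T@t, d@R   # z-normalised rays in world
def pts(f,px):
    px=np.array(px); z=f["z_map"][px[:,1].astype(int),px[:,0].astype(int)]
    o,d=ray(f,px); return o+d*z[:,None]
def proj(f,X):
    R=np.array(f["R"]);t=np.array(f["t"],float)
    return cv2.projectPoints(np.array(X,float).reshape(-1,1,3),cv2.Rodrigues(R)[0],t,K(f),np.array(f["D"],float))[0].reshape(-1,2)
def save(f,n): cv2.imwrite(n,f["frame"][:,:,::-1])
E
python3 - <<'E'
from h import *
import pickle
for n in("scene","top","wrist"):
    f=grab_frame(n); save(f,f"pics/{n}0.png"); pickle.dump(f,open(n+".pkl","wb")); o,_=ray(f,[[320,240]]); print(n,o,f["vfov"],np.array(f["R"]).round(3).tolist(),(f["z_map"]>0).mean())
o=get_obs(); print(o)
E
```

```text
scene [0.52040215 0.61588719 0.71107056] 55.960231911455686 [[-1.0, -0.028, -0.012], [-0.007, 0.599, -0.801], [0.029, -0.8, -0.599]] 0.9958723958333333
top [ 0.3903908  -0.07331545  1.19990828] 43.933013184317375 [[0.01, -1.0, -0.008], [-0.986, -0.009, -0.169], [0.169, 0.01, -0.986]] 0.9960774739583333
wrist [ 0.35176031 -0.58107217  0.374199  ] 71.41521660548388 [[0.409, -0.912, -0.001], [-0.863, -0.387, 0.325], [-0.297, -0.132, -0.946]] 0.9960091145833333
{'clock': 0.15, 'joints': array([ 1.03987061,  0.47760663,  0.02236318,  1.55617056, -0.01150051,
        1.10929607, -0.08309161]), 'qvel': array([ 0.00144671, -0.00216979,  0.00213254, -0.00395024, -0.00104959,
       -0.00110367,  0.00185934]), 'tau': array([ 1.88209830e-03, -5.96926224e+01,  1.61046848e+00, -2.81492364e+01,
        1.27934560e-02,  6.57747805e-03,  5.25696930e-05]), 'tcp_pos': array([ 0.27679007, -0.61516861,  0.2305745 ]), 'orientation': array([-3.07037396e+00, -6.58982467e-01,  5.98636851e-04]), 'contact_force': array([-0.45099972, -0.05246304,  0.05299202]), 'moment': array([-0.01473657, -0.00506301, -0.02773335]), 'gripper_force': 0.0, 'grip_width': 0.08537328942640326}
```

View pics/scene0.png

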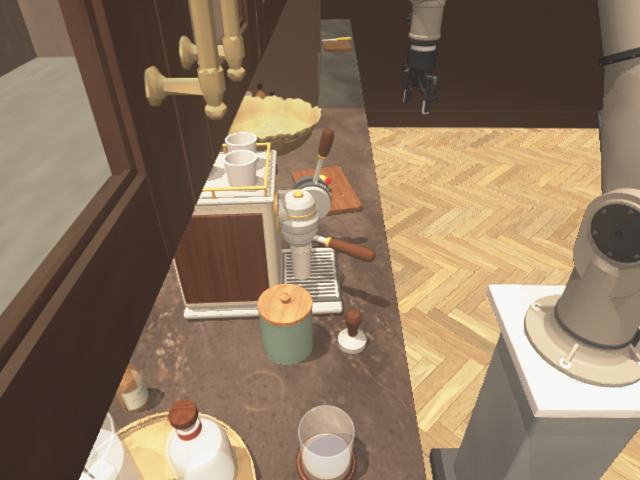

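View pics/top0.png

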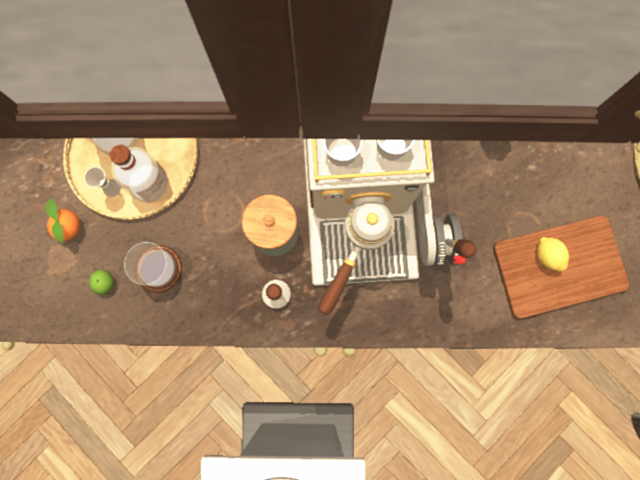

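The scene view shows the portafilter handle ending at about (370,255), the lever knob at (326,140) and the marker at (327,182). In the top view the handle runs (352,262)–(327,308), the lever knob is at (464,248), the marker at (460,259), the group at (371,220), the tin at (270,222) and the tamper at (276,293).

```bash
cat > m.py <<'E'
from h import *
import pickle
T=pickle.load(open("top.pkl","rb"));S=pickle.load(open("scene.pkl","rb"))
def cloud(f,box):
    x0,y0,x1,y1=box; u,v=np.meshgrid(np.arange(x0,x1),np.arange(y0,y1)); px=np.c_[u.ravel(),v.ravel()]
    return px,pts(f,px),f["frame"][px[:,1],px[:,0]],cv2.cvtColor(f["frame"],cv2.COLOR_RGB2HSV)[px[:,1],px[:,0]]
def line(P):
    for _ in range(3):
        c=P.mean(0);d=np.linalg.svd(P-c)[2][0];r=np.linalg.norm((P-c)-np.outer((P-c)@d,d),axis=1);P=P[r<2.5*np.median(r)+1e-3]
    s=(P-c)@d
    return c.round(4),d.round(3),(c+d*s.min()).round(4),(c+d*s.max()).round(4),len(P)
# worktop height check
print("worktop",cloud(T,(200,300,240,330))[1].mean(0),cloud(S,(380,300,400,320))[1].mean(0))
# tray: height about .03
px,P,c,h=cloud(T,(300,180,430,300))
m=(P[:,2]>.02)&(P[:,2]<.04); r=cv2.minAreaRect(P[m,:2].astype(np.float32)); print("tray",r,cv2.boxPoints(r).round(4).tolist())
px,P,c,h=cloud(T,(295,130,450,200))
m=(P[:,2]>.275)&(P[:,2]<.30); r=cv2.minAreaRect(P[m,:2].astype(np.float32)); print("housing",r,cv2.boxPoints(r).round(4).tolist())
# group head top ring
px,P,c,h=cloud(T,(335,185,410,255)); 
for lo,hi in((.2,.235),(.235,.25),(.25,.30)):
    m=(P[:,2]>lo)&(P[:,2]<hi)
    if m.sum()>20: (cc,rr)=cv2.minEnclosingCircle(P[m,:2].astype(np.float32)); print("group",lo,m.sum(),cc,rr,np.median(P[m],0))
# walnut handles
for n,f,box in(("pfT",T,(315,255,358,318)),("pfS",S,(325,232,380,266)),("lvT",T,(445,230,485,265)),("lvS",S,(308,122,340,190))):
    px,P,c,h=cloud(f,box); m=((h[:,0]<12)|(h[:,0]>172))&(h[:,1]>100)&(c[:,0]>40)&(P[:,2]>.1); 
    print(n,m.sum(),*line(P[m]), "z",P[m,2].min(),P[m,2].max())
for n,f,box in(("mkT",T,(445,240,485,275)),("mkS",S,(308,170,345,195))):
    px,P,c,h=cloud(f,box); m=((h[:,0]<6)|(h[:,0]>174))&(h[:,1]>200)&(c[:,0]>150); print(n,m.sum(),px[m].mean(0),P[m].mean(0),P[m].min(0),P[m].max(0))
# lever steel & drum S
px,P,c,h=cloud(T,(425,205,470,270)); m=(P[:,2]>.12);print("drum",P[m].min(0),P[m].max(0))
E
python3 m.py
python3 -c "
import cv2
a=cv2.imread('pics/scene0.png')[110:280,260:390];b=cv2.imread('pics/top0.png')[180:310,300:490]
cv2.imwrite('pics/c.png',cv2.vconcat([cv2.resize(b,(570,390),interpolation=2)[:, :]])); cv2.imwrite('pics/d.png',cv2.resize(a,None,fx=3.5,fy=3.5,interpolation=2))"
```

```text
worktop [0.42666453 0.12963974 0.00638242] [ 0.37233774 -0.12960883 -0.05637014]
tray ((0.5999535322189331, -0.1528187394142151), (0.21165059506893158, 0.2135777324438095), 3.812154769897461) [[0.48730000853538513, -0.053300000727176666], [0.5015000104904175, -0.266400009393692], [0.7125999927520752, -0.2522999942302704], [0.6984000205993652, -0.03920000046491623]]
housing ((0.6560725569725037, -0.1485426425933838), (0.20387902855873108, 0.08479730039834976), 89.7978744506836) [[0.6133000254631042, -0.25029999017715454], [0.6980999708175659, -0.25060001015663147], [0.6988000273704529, -0.046799998730421066], [0.6140000224113464, -0.04650000110268593]]
group 0.2 1314 (0.606659471988678, -0.16007405519485474) 0.06593219190835953 [ 0.5926059  -0.15145142  0.22730135]
group 0.235 824 (0.6151036620140076, -0.15677328407764435) 0.06229060888290405 [ 0.58469431 -0.15395436  0.23745636]
group 0.25 455 (0.6196249127388, -0.15378671884536743) 0.06039629504084587 [ 0.62234093 -0.13774736  0.26864667]
pfT 714 [ 0.4672 -0.0961  0.1606] [-0.086  0.03   0.996] [ 0.4685 -0.0966  0.1457] [ 0.3773 -0.
[... 466 characters left out ...]
257 z 0.17871733800280543 0.7110705591467993m.py:29: RuntimeWarning: Mean of empty slice.
  px,P,c,h=cloud(f,box); m=((h[:,0]<6)|(h[:,0]>174))&(h[:,1]>200)&(c[:,0]>150); print(n,m.sum(),px[m].mean(0),P[m].mean(0),P[m].min(0),P[m].max(0))
  ret = um.true_divide(
Traceback (most recent call last):
  File "m.py", line 29, in <module>
    px,P,c,h=cloud(f,box); m=((h[:,0]<6)|(h[:,0]>174))&(h[:,1]>200)&(c[:,0]>150); print(n,m.sum(),px[m].mean(0),P[m].mean(0),P[m].min(0),P[m].max(0))
                                                                                                                             ~~~~~~~~^^^
ValueError: zero-size array to reduction operation minimum which has no identity
```

View pics/d.png

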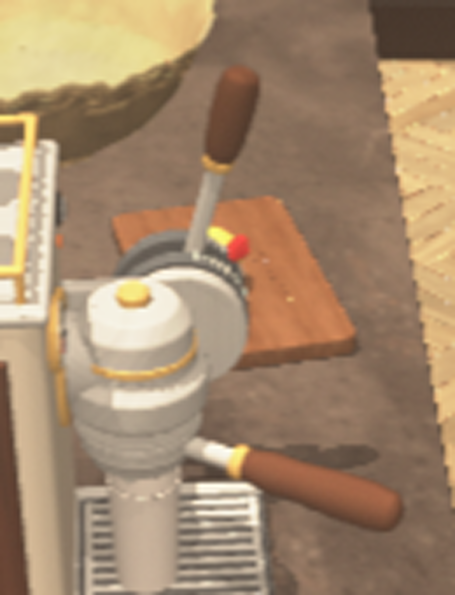

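```bash
cat > m2.py <<'E'
from h import *
import pickle,sys
T=pickle.load(open("top.pkl","rb"));S=pickle.load(open("scene.pkl","rb"))
def mask(f,box,fn):
    H=cv2.cvtColor(f["frame"],cv2.COLOR_RGB2HSV).astype(int); x0,y0,x1,y1=box
    m=np.zeros(H.shape[:2],np.uint8); m[y0:y1,x0:x1]=fn(H)[y0:y1,x0:x1]
    n,l,st,c=cv2.connectedComponentsWithStats(m); k=1+np.argmax(st[1:,4]); v,u=np.nonzero(l==k); return np.c_[u,v].astype(float)
wal=lambda H:((H[...,0]<12)|(H[...,0]>172))&(H[...,1]>100)&(H[...,2]>40)
red=lambda H:((H[...,0]<6)|(H[...,0]>174))&(H[...,1]>180)&(H[...,2]>140)
gold=lambda H:(H[...,0]>14)&(H[...,0]<32)&(H[...,1]>130)&(H[...,2]>150)
def tri(p,q):
    o1,d1=ray(T,[p]);o2,d2=ray(S,[q]); a,b=d1[0],d2[0]
    s=np.linalg.lstsq(np.c_[a,-b],o2-o1,rcond=None)[0]; A=o1+a*s[0];B=o2+b*s[1]; return (A+B)/2,np.linalg.norm(A-B)
def axis(pT,pS):
    N=[];O=[];E=[]
    for f,p in((T,pT),(S,pS)):
        c=p.mean(0);d=np.linalg.svd(p-c,full_matrices=False)[2][0];s=(p-c)@d
        o,r=ray(f,[c+d*s.min(),c+d*s.max()]); n=np.cross(r[0],r[1]);N.append(n/np.linalg.norm(n));O.append(o);E.append((o,r))
    d=np.cross(*N);d/=np.linalg.norm(d); p=np.linalg.lstsq(np.array([*N,d]),np.array([N[0]@O[0],N[1]@O[1],0]),rcond=None)[0]
    out=[]
    for o,r in E:
        for k in r:
            s=np.linalg.lstsq(np.c_[d,-k],o-p,rcond=None)[0]; out.append((p+d*s[0]).round(4).tolist())
    return d,out
if __name__=="__main__":
    pT,pS=mask(T,(315,255,358,318),wal),mask(S,(325,232,380,266),wal); d,e=axis(pT,pS); print("pf",len(pT),len(pS),d,np.degrees(np.arctan2(d[1],d[0])),*e,sep="\n ")
    lT,lS=mask(T,(445,230,485,265),wal),mask(S,(308,122,340,162),wal); d,e=axis(lT,lS); print("lev",len(lT),len(lS),lT.mean(0),lS.mean(0),d,*e,tri(lT.mean(0),lS.mean(0)),sep="\n ")
    rT,rS=mask(T,(445,248,485,275),red),mask(S,(318,170,345,195),red); print("mk",len(rT),len(rS),rT.mean(0),rS.mean(0),tri(rT.mean(0),rS.mean(0)),rT.min(0),rT.max(0),rS.min(0),rS.max(0))
    gT,gS=mask(T,(362,208,382,228),gold),mask(S,(288,185,308,202),gold); print("knob",len(gT),len(gS),gT.mean(0),gS.mean(0),tri(gT.mean(0),gS.mean(0)))
    # front tray edge in top: subpixel gradient down columns, at z=.03
    g=cv2.GaussianBlur(cv2.cvtColor(T["frame"],cv2.COLOR_RGB2GRAY),(3,3),0).astype(float)
    q=[]
    for u in list(range(360,412)):
        col=g[270:292,u]; dd=np.diff(col); k=np.argmin(dd); q.append((u,270+k+.5))
    q=np.array(q); 
    for _ in range(3):
        a=np.polyfit(q[:,0],q[:,1],1); r=abs(np.polyval(a,q[:,0])-q[:,1]); q=q[r<max(1,2*np.median(r))]
    print(len(q),a)
    for z in(.0,.03):
        o,r=ray(T,[[362,np.polyval(a,362)],[410,np.polyval(a,410)]]); X=o+r*((z-o[2])/r[:,2])[:,None]; e=X[1]-X[0]; print("edge",z,X.round(4).tolist(),"yaw deg",np.degrees(np.arctan2(e[0],-e[1])))
    for n,f,px in(("tin",T,[[270,220]]),("tamper",T,[[274,291]])): print(n,pts(f,px))
E
python3 m2.py
python3 -c "
import cv2
b=cv2.imread('pics/top0.png')[180:310,300:490]
cv2.imwrite('pics/c.png',cv2.resize(b,None,fx=4,fy=4,interpolation=2))"
```

```text
pf
 714
 569
 [-0.88166264  0.47187028 -0.00306991]
 151.8440866054735
 [0.5127, -0.1202, 0.1464]
 [0.4274, -0.0746, 0.1461]
 [0.5157, -0.1218, 0.1464]
 [0.4278, -0.0748, 0.1461]
lev
 403
 263
 [463.51861042 251.19851117]
 [325.61596958 141.04942966]
 [ 0.21216935 -0.2772611  -0.93707548]
 [0.5595, -0.3422, 0.1371]
 [0.4688, -0.2238, 0.5375]
 [0.5177, -0.2876, 0.3219]
 [0.5342, -0.3091, 0.249]
 (array([ 0.52206035, -0.29352278,  0.28938791]), np.float64(0.006549582064445008))
mk 79 17 [458.97468354 259.40506329] [327.64705882 180.76470588] (array([ 0.51995266, -0.31098221,  0.18123936]), np.float64(0.0006536232329851722)) [454. 256.] [464. 263.] [326. 178.] [330. 183.]
knob 24 18 [371.20833333 221.25      ] [297.88888889 195.61111111] (array([ 0.57728696, -0.15482838,  0.23586351]), np.float64(0.004625593020902697))
36 [-5.98615029e-02  2.99697679e+02]
edge 0.0 [[0.5032, -0.1554, 0.0], [0.5098, -0.2526, 0.0]] yaw deg 3.875362508176411
edge 0.03 [[0.5004, -0.1533, 0.03], [0.5068, -0.2481, 0.03]] yaw deg 3.8753625081764342
tin [[0.59492579 0.0212815  0.13533811]]
tamper [[0.46924191 0.01512315 0.08583714]]
```

View pics/c.png

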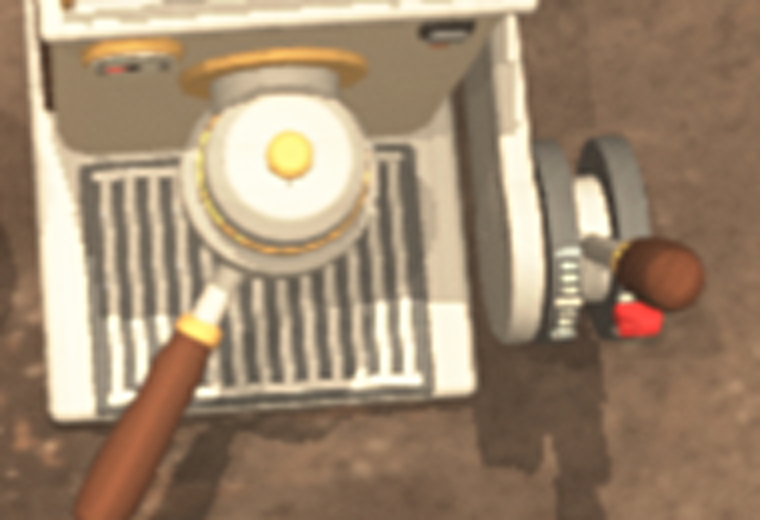

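The crop shows the group centre at (289,155), the slotted drum at about (600,230), the lever knob at (665,272) and the red tab at (640,320). The measurements agree:
- **Machine:** origin about (0.578,-0.155), yaw 3.9°.
- **Portafilter:** about 0.19 rad.
- **Lever grip:** about (0.521,-0.294,0.293).
- **Marker:** about 0.65.

Next I write a small planner that turns a target pose into tool-frame fractions.

```bash
cat > plan.py <<'E'
from h import *
yaw=np.radians(3.87); O=np.array([.5785,-.155,0]); M=Ro.from_euler('z',yaw)
def tool(xang,tilt=0):
    # x at angle xang(deg), z down; tilt (deg) leans tool z away from robot (towards machine +x)
    X=np.array([np.cos(np.radians(xang)),np.sin(np.radians(xang)),0]); Z=np.array([0,0,-1.]); R=Ro.from_matrix(np.c_[X,np.cross(Z,X),Z])
    ax=M.apply([0,-1,0]); return Ro.from_rotvec(ax*np.radians(tilt))*R
def go(tcp,R,base=None,q=None):
    o=get_obs(); p=o["tcp_pos"] if base is None else np.array(base); C=Ro.from_rotvec(o["orientation"]) if q is None else q
    off=C.inv().apply(np.array(tcp)-p)/.15; rot=(C.inv()*R).as_rotvec()/2
    return off.round(3).tolist(),rot.round(3).tolist()
def pf(theta,r=.14,dz=0):  # grasp point world for joint value theta
    a=yaw+np.pi-.75+theta; return O+[r*np.cos(a),r*np.sin(a),.145+.005*theta/.75+dz],np.degrees(a)
def lev(th,r=.15):
    return M.apply([-.03-r*np.sin(.25+th),-.135,.15+r*np.cos(.25+th)])+O
def tcpof(g,R,d=.019): return g+R.apply([0,0,d])
E
python3 - <<'E'
from plan import *
g,a=pf(.19); print(g,a); R=tool(a); print(tcpof(g,R)); print(go([.41,-.2,.27],R)); print(go([g[0],g[1],.25],R))
E
```

```text
[ 0.45513558 -0.08880922  0.14626667] 151.78436347267387
[ 0.45513558 -0.08880922  0.12726667]
([1.946, -2.16, -0.26], [-0.0, -0.001, -1.113])
([2.524, -2.712, -0.126], [-0.0, -0.001, -1.113])
```

Emit:
{"fn": "drive_tool", "kwargs": {
  "rows": [
    {"offset": [0.9, -1, -0.3], "rotation": [0, 0, -0.36], "claw": 1},
    {"offset": [0.9, -1, -0.3], "rotation": [0, 0, -0.36], "claw": 1},
    {"offset": [0.9, -1, -0.3], "rotation": [0, 0, -0.36], "claw": 1},
    {"offset": [0.9, -1, -0.3], "rotation": [0, 0, -0.36], "claw": 1},
    {"offset": [0.9, -1, -0.3], "rotation": [0, 0, -0.36], "claw": 1},
    {"offset": [0.9, -1, -0.3], "rotation": [0, 0, -0.36], "claw": 1}
  ]
}}

```text
clock: 0.65
tcp_pos: [0.3431, -0.416, 0.2782]
orientation: [2.628, 1.72, 0.005]
contact_force: [0.7, -0.4, 0.4]
grip_width: 0.0858
gripper_force: 0.0
```

Run:
```python
from plan import *
g,a=pf(.19); R=tool(a); print(go([g[0],g[1],.25],R))
f=grab_frame("wrist"); import pickle; pickle.dump(f,open("w1.pkl","wb")); save(f,"pics/w1.png")
print(proj(f,[lev(0),lev(.65,.0595)]),get_obs()["joints"])
```

```text
([2.297, -0.188, 0.193], [0.002, -0.0, -0.745])
[[ 670.45350131 -169.76343891]
 [ 496.56150537  -32.01380293]] [ 0.93328052  0.22184821 -0.18803056  1.81296975  0.04479309  1.1092812
  0.31959991]
```

Emit:
{"fn": "drive_tool", "kwargs": {
  "rows": [
    {"offset": [1, -0.1, 0.05], "rotation": [0, 0, -0.37], "claw": 1},
    {"offset": [1, -0.1, 0.05], "rotation": [0, 0, -0.37], "claw": 1},
    {"offset": [1, -0.1, 0.05], "rotation": [0, 0, -0.37], "claw": 1},
    {"offset": [1, -0.1, 0.05], "rotation": [0, 0, -0.37], "claw": 1},
    {"offset": [1, -0.1, 0.05], "rotation": [0, 0, -0.37], "claw": 1},
    {"offset": [1, -0.1, 0.05], "rotation": [0, 0, -0.37], "claw": 1}
  ]
}}

```text
clock: 1.2
tcp_pos: [0.3875, -0.2795, 0.2686]
orientation: [-1.841, -2.545, 0.0]
contact_force: [0.1, -1.7, 1.0]
grip_width: 0.0851
gripper_force: 0.0
```

Run:
```python
from plan import *
g,a=pf(.19); R=tool(a); print(go([g[0],g[1],.25],R),get_obs()["joints"])
```

```text
([1.066, 0.826, 0.124], [-0.0, -0.0, -0.38]) [ 0.8306327   0.1354823  -0.36706652  1.94547025  0.05531765  1.07058654
  0.75874902]
```

Emit:
{"fn": "drive_tool", "kwargs": {
  "rows": [
    {"offset": [1, 0.826, 0.124], "rotation": [0, 0, -0.38], "claw": 1},
    {"offset": [1, 0.826, 0.124], "rotation": [0, 0, -0.38], "claw": 1},
    {"offset": [1, 0.826, 0.124], "rotation": [0, 0, -0.38], "claw": 1},
    {"offset": [1, 0.826, 0.124], "rotation": [0, 0, -0.38], "claw": 1},
    {"offset": [1, 0.826, 0.124], "rotation": [0, 0, -0.38], "claw": 1},
    {"offset": [1, 0.826, 0.124], "rotation": [0, 0, -0.38], "claw": 1},
    {"offset": [1, 0.826, 0.124], "rotation": [0, 0, -0.38], "claw": 1},
    {"offset": [1, 0.826, 0.124], "rotation": [0, 0, -0.38], "claw": 1}
  ]
}}

```text
clock: 1.87
tcp_pos: [0.4588, -0.101, 0.2498]
orientation: [-0.784, -3.041, 0.0]
contact_force: [-0.6, -0.2, -0.3]
grip_width: 0.0853
gripper_force: 0.0
```

Run:
```python
from plan import *
g,a=pf(.19); R=tool(a); print(go(tcpof(g,R),R),get_obs()["joints"])
f=grab_frame("wrist"); import pickle; pickle.dump(f,open("w2.pkl","wb")); save(f,"pics/w2.png")
print(proj(f,[pf(.19,r)[0] for r in(.1,.14,.172)]))
```

```text
([0.06, 0.06, 0.817], [-0.0, -0.0, -0.006]) [ 0.62686042  0.16524429 -0.59665176  1.97340024  0.10785071  1.03454783
  1.04769013]
[[334.04982946 278.66764265]
 [334.01947803 231.57464044]
 [333.97246278 190.41333733]]
```

View pics/w2.png

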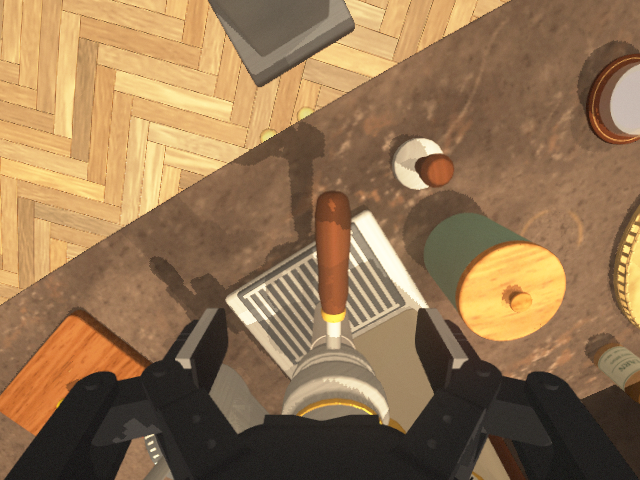

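The handle tip is at (333,192), close to the predicted (334,190), and centred between the fingers. Descending and gripping.

Emit:
{"fn": "drive_tool", "kwargs": {
  "force": 40,
  "rows": [
    {"offset": [0.06, 0.06, 0.3], "rotation": [0, 0, -0.006], "claw": 1},
    {"offset": [0.06, 0.06, 0.5], "rotation": [0, 0, -0.006], "claw": 1},
    {"offset": [0.06, 0.06, 0.7], "rotation": [0, 0, -0.006], "claw": 1},
    {"offset": [0.06, 0.06, 0.817], "rotation": [0, 0, -0.006], "claw": 1},
    {"offset": [0.06, 0.06, 0.817], "rotation": [0, 0, -0.006], "claw": 1},
    {"offset": [0.06, 0.06, 0.817], "rotation": [0, 0, -0.006], "claw": 0},
    {"offset": [0.06, 0.06, 0.817], "rotation": [0, 0, -0.006], "claw": 0},
    {"offset": [0.06, 0.06, 0.817], "rotation": [0, 0, -0.006], "claw": 0},
    {"offset": [0.06, 0.06, 0.817], "rotation": [0, 0, -0.006], "claw": 0},
    {"offset": [0.06, 0.06, 0.817], "rotation": [0, 0, -0.006], "claw": 0},
    {"offset": [0.06, 0.06, 0.817], "rotation": [0, 0, -0.006], "claw": 0},
    {"offset": [0.06, 0.06, 0.817], "rotation": [0, 0, -0.006], "claw": 0},
    {"offset": [0.06, 0.06, 0.817], "rotation": [0, 0, -0.006], "claw": 0}
  ]
}}

```text
clock: 3.0
tcp_pos: [0.4561, -0.0881, 0.1289]
orientation: [0.758, 3.047, -0.001]
contact_force: [-3.3, -0.4, 7.0]
grip_width: 0.0265
gripper_force: 39.0
```

Run:
```python
from plan import *
o=get_obs(); print(o["contact_force"],o["moment"],o["joints"])
for th in (.19,.3,.4,.5,.6,.7,.75,.77):
    g,a=pf(th); R=tool(a); print(th,go(tcpof(g,R),R))
```

```text
[-3.25420527 -0.36542405  6.95119955] [-0.12917236  0.44371396 -0.11481778] [ 0.54743909  0.32515315 -0.5719409   2.11092457  0.25293077  0.76886313
  0.89933111]
0.19 ([0.004, -0.007, 0.011], [-0.0, 0.001, 0.002])
0.3 ([-0.001, -0.11, 0.006], [-0.0, 0.001, -0.053])
0.4 ([-0.016, -0.202, 0.002], [-0.0, 0.001, -0.103])
0.5 ([-0.039, -0.292, -0.003], [-0.0, 0.001, -0.153])
0.6 ([-0.072, -0.38, -0.007], [-0.0, 0.001, -0.203])
0.7 ([-0.113, -0.463, -0.011], [-0.0, 0.001, -0.253])
0.75 ([-0.136, -0.504, -0.013], [-0.0, 0.001, -0.278])
0.77 ([-0.146, -0.519, -0.014], [-0.0, 0.001, -0.288])
```

Emit:
{"fn": "drive_tool", "kwargs": {
  "force": 50,
  "rows": [
    {"offset": [0, -0.05, -0.012], "rotation": [0, 0, -0.03], "claw": 0},
    {"offset": [-0.005, -0.103, -0.014], "rotation": [0, 0, -0.055], "claw": 0},
    {"offset": [-0.012, -0.15, -0.016], "rotation": [0, 0, -0.08], "claw": 0},
    {"offset": [-0.02, -0.195, -0.018], "rotation": [0, 0, -0.105], "claw": 0},
    {"offset": [-0.03, -0.24, -0.02], "rotation": [0, 0, -0.13], "claw": 0},
    {"offset": [-0.043, -0.285, -0.022], "rotation": [0, 0, -0.155], "claw": 0},
    {"offset": [-0.06, -0.33, -0.024], "rotation": [0, 0, -0.18], "claw": 0},
    {"offset": [-0.076, -0.373, -0.026], "rotation": [0, 0, -0.205], "claw": 0},
    {"offset": [-0.096, -0.415, -0.028], "rotation": [0, 0, -0.23], "claw": 0},
    {"offset": [-0.117, -0.456, -0.03], "rotation": [0, 0, -0.255], "claw": 0},
    {"offset": [-0.14, -0.497, -0.032], "rotation": [0, 0, -0.28], "claw": 0},
    {"offset": [-0.15, -0.515, -0.032], "rotation": [0, 0, -0.29], "claw": 0},
    {"offset": [-0.15, -0.515, -0.032], "rotation": [0, 0, -0.29], "claw": 0}
  ]
}}

```text
clock: 4.08
tcp_pos: [0.4394, -0.1657, 0.1329]
orientation: [-0.144, 3.138, 0.003]
contact_force: [-0.6, 2.6, 0.3]
grip_width: 0.0265
gripper_force: 53.0
```

Run:
```python
from plan import *
o=get_obs(); print(o["contact_force"],o["moment"],o["joints"])
g=o["tcp_pos"]-O; print("th by pos",np.arctan2(-g[1],-g[0])-yaw+.75, np.hypot(*g[:2]))
R=Ro.from_rotvec(o["orientation"]).as_matrix(); print(np.degrees(np.arctan2(R[1,0],R[0,0])))
```

```text
[-0.59953549  2.60293365  0.33880018] [ 0.69313789  0.00379326 -0.54632224] [ 0.79657792  0.3459978  -0.66559498  2.0909895   0.29491388  0.79616383
  1.61373947]
th by pos 0.7594431405676059 0.1395314233574713
-174.73818136193336
```

Emit:
{"fn": "drive_tool", "kwargs": {
  "rows": [
    {"offset": [0, -0.013, 0], "rotation": [0, 0, 0], "claw": 0},
    {"offset": [0, -0.026, 0], "rotation": [0, 0, 0], "claw": 0},
    {"offset": [0, -0.026, 0], "rotation": [0, 0, 0], "claw": 0}
  ]
}}

```text
clock: 4.33
tcp_pos: [0.4394, -0.1658, 0.1328]
orientation: [0.147, -3.137, -0.008]
contact_force: [-3.3, 15.2, 5.3]
grip_width: 0.0259
gripper_force: 53.8
```

Emit:
{"fn": "drive_tool", "kwargs": {
  "rows": [
    {"offset": [0, -0.013, 0], "rotation": [0, 0, 0], "claw": 0},
    {"offset": [0, -0.026, 0], "rotation": [0, 0, 0], "claw": 0},
    {"offset": [0, -0.026, 0], "rotation": [0, 0, 0], "claw": 0}
  ]
}}

```text
clock: 4.58
tcp_pos: [0.4394, -0.166, 0.1327]
orientation: [0.151, -3.136, -0.014]
contact_force: [-5.7, 26.1, 12.2]
grip_width: 0.0262
gripper_force: 54.8
```

The force rises against the stop, so the handle is home. Relaxing the push, then opening and lifting.

Emit:
{"fn": "drive_tool", "kwargs": {
  "rows": [
    {"offset": [0, 0.045, -0.005], "rotation": [0, 0, 0], "claw": 0},
    {"offset": [0, 0.045, -0.005], "rotation": [0, 0, 0], "claw": 0},
    {"offset": [0, 0.045, -0.005], "rotation": [0, 0, 0], "claw": 1},
    {"offset": [0, 0.045, -0.005], "rotation": [0, 0, 0], "claw": 1},
    {"offset": [0, 0.045, -0.005], "rotation": [0, 0, 0], "claw": 1},
    {"offset": [0, 0.045, -0.005], "rotation": [0, 0, 0], "claw": 1},
    {"offset": [0, 0.045, -0.005], "rotation": [0, 0, 0], "claw": 1},
    {"offset": [0, 0.045, -0.005], "rotation": [0, 0, 0], "claw": 1},
    {"offset": [0, 0.045, -0.005], "rotation": [0, 0, 0], "claw": 1},
    {"offset": [0, 0.045, -0.3], "rotation": [0, 0, 0], "claw": 1},
    {"offset": [0, 0.045, -0.6], "rotation": [0, 0, 0], "claw": 1},
    {"offset": [0, 0.045, -1], "rotation": [0, 0, 0], "claw": 1},
    {"offset": [0, 0.045, -1], "rotation": [0, 0, 0], "claw": 1}
  ]
}}

```text
clock: 5.67
tcp_pos: [0.4407, -0.1674, 0.2868]
orientation: [-0.147, 3.134, -0.003]
contact_force: [0.4, -0.7, 0.5]
grip_width: 0.0853
gripper_force: 0.0
```

Run:
```python
from m2 import *
from plan import *
f=grab_frame("top"); save(f,"pics/t3.png"); g=grab_frame("scene"); save(g,"pics/s3.png"); 
import m2; m2.T=f;m2.S=g
pS=mask(g,(325,222,385,290),wal); print(len(pS))
c=pS.mean(0);d=np.linalg.svd(pS-c,full_matrices=False)[2][0];s=(pS-c)@d
o,r=ray(g,[c+d*s.min(),c+d*s.max()]); X=o+r*((.15-o[2])/r[:,2])[:,None]; print(X); e=X[1]-X[0]; print(np.degrees(np.arctan2(e[1],e[0])))
w=grab_frame("wrist"); save(w,"pics/w3.png"); print(proj(w,[lev(0),lev(.65,.0595)]))
print(get_obs()["tcp_pos"],get_obs()["joints"])
for tilt in(0,-5):
  R=tool(183.87,tilt); t=tcpof(lev(0),R); print(t,go(t-R.apply([0,0,.09]),R))
```

```text
520
[[ 0.40818787 -0.16798674  0.15      ]
 [ 0.50368745 -0.16111577  0.15      ]]
4.115204237662558
[[ 83.32115382 420.48786066]
 [164.64396438 307.37736608]]
[ 0.44043416 -0.16798513  0.28444232] [ 0.90097488  0.14460051 -0.72648517  1.92224839  0.10909199  1.10893315
  1.79483595]
[ 0.52065398 -0.29422166  0.27633686] ([-0.457, -0.889, -0.542], [-0.001, 0.002, 0.013])
[ 0.51900179 -0.29433342  0.27640916] ([-0.498, -0.89, -0.54], [-0.002, 0.046, 0.013])
```

View pics/w3.png

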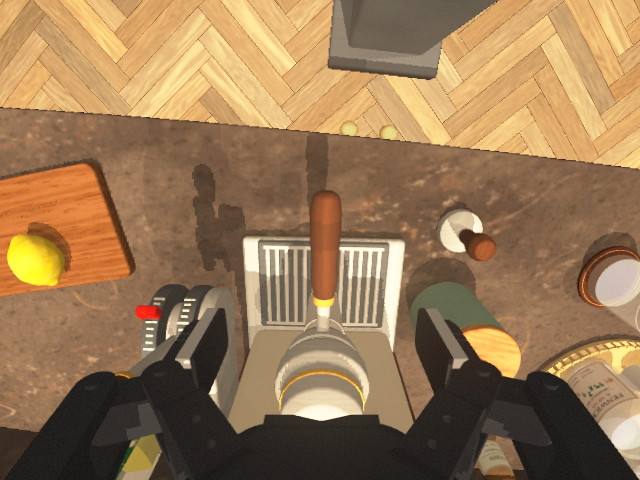

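Emit:
{"fn": "drive_tool", "kwargs": {
  "rows": [
    {"offset": [0, -0.2, -0.5], "rotation": [0, 0, 0], "claw": 1},
    {"offset": [-0.1, -0.5, -0.75], "rotation": [0, 0.0, 0.013], "claw": 1},
    {"offset": [-0.3, -0.889, -0.8], "rotation": [0, 0.0, 0.013], "claw": 1},
    {"offset": [-0.457, -0.889, -0.8], "rotation": [0, 0.0, 0.013], "claw": 1},
    {"offset": [-0.457, -0.889, -0.8], "rotation": [0, 0.0, 0.013], "claw": 1},
    {"offset": [-0.457, -0.889, -0.8], "rotation": [0, 0.0, 0.013], "claw": 1},
    {"offset": [-0.457, -0.889, -0.8], "rotation": [0, 0.0, 0.013], "claw": 1}
  ]
}}

```text
clock: 6.4
tcp_pos: [0.5204, -0.2951, 0.3999]
orientation: [0.103, -3.138, -0.005]
contact_force: [-0.7, 2.0, -1.0]
grip_width: 0.0849
gripper_force: 0.0
```

Run:
```python
from plan import *
w=grab_frame("wrist"); save(w,"pics/w4.png"); print(proj(w,[lev(0),lev(.65,.0595)]))
import pickle; pickle.dump(w,open("w4.pkl","wb"))
print(get_obs()["tcp_pos"],get_obs()["joints"])
```

```text
[[322.27510852 243.23084498]
 [321.74418992 202.75861544]]
[ 0.51968486 -0.29360578  0.39997597] [ 0.91015848  0.30796987 -0.65375203  1.47609347  0.18558054  1.42436167
  1.88974836]
```

View pics/w4.png

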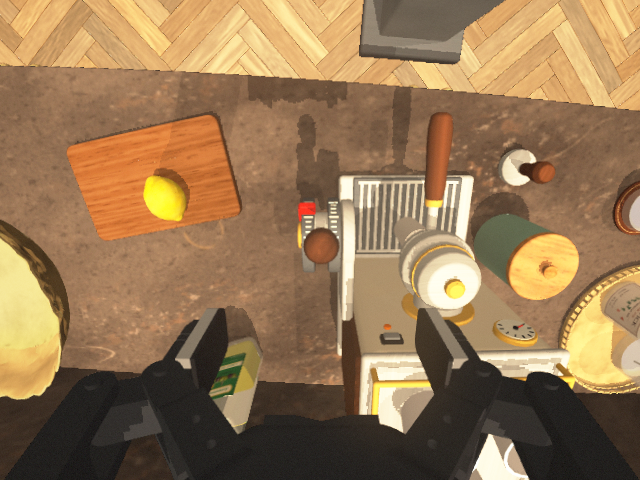

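w3 shows the portafilter home. In w4 the knob is at (321,246), centred between the fingers, and the marker is at (307,209). Next I triangulate the marker with this view.

Run:
```python
from m2 import *
from plan import *
W=pickle.load(open("w4.pkl","rb"))
def ang(X):
    v=M.inv().apply(X-lev(0,0)); return v.round(4),"r",np.hypot(v[0],v[2]).round(4),"th",(np.arctan2(-v[0],v[2])-.25).round(3)
V=[(T,mask(T,(445,248,485,275),red)),(S,mask(S,(318,170,345,195),red)),(W,mask(W,(290,195,330,225),red))]
rr=[(*[ray(f,[m.mean(0)])[k] for k in(0,1)],len(m)) for f,m in V]
for ids in((0,1),(0,2),(1,2),(0,1,2)):
    A=np.zeros((3,3));b=np.zeros(3)
    for i in ids:
        o,d,_=rr[i]; d=d[0]/np.linalg.norm(d[0]); P=np.eye(3)-np.outer(d,d); A+=P;b+=P@o
    X=np.linalg.solve(A,b); print(ids,X.round(4),*ang(X))
m=V[2][1]; print(m.min(0),m.max(0)); P=pts(W,m.astype(int)); print("depth",P.mean(0).round(4),*ang(P.mean(0)))
# lever handle from W depth
m=mask(W,(300,225,345,270),wal); P=pts(W,m.astype(int)); k=P[:,2]>.25; print("knob",k.sum(),P[k].min(0),P[k].max(0),M.inv().apply(P[k]-lev(0)).mean(0),m.mean(0),proj(W,[lev(0),lev(0,.172)]))
R=tool(183.87,0); t=tcpof(lev(0),R); print(go(t,R))
```

```text
(0, 1) [ 0.52   -0.311   0.1812] [-0.0389 -0.0167  0.0312] r 0.0499 th 0.645
(0, 2) [ 0.5204 -0.3118  0.1787] [-0.0386 -0.0175  0.0287] r 0.0481 th 0.681
(1, 2) [ 0.5203 -0.3119  0.1808] [-0.0387 -0.0176  0.0308] r 0.0494 th 0.648
(0, 1, 2) [ 0.5201 -0.3115  0.1809] [-0.0388 -0.0172  0.0309] r 0.0496 th 0.649
[298. 203.] [315. 220.]
depth [ 0.5206 -0.3121  0.1802] [-0.0384 -0.0179  0.0302] r 0.0489 th 0.655
knob 816 [ 0.4362803  -0.308256    0.30242444] [ 0.53196866 -0.28322143  0.54385667] [-0.00418892 -0.00160497  0.02044461] [320.1953602  246.88766789] [[322.27510852 243.23084498]
 [322.41238269 245.617316  ]]
([-0.008, -0.007, 0.824], [0.001, -0.001, -0.0])
```

Run:
```python
from plan import *
print(lev(.65))
for tilt in(20,37):
    R=tool(183.87,tilt); t=tcpof(lev(.65),R); print(tilt,t,go(t,R))
```

```text
[ 0.44044884 -0.2996473   0.2432415 ]
20 [ 0.4469324  -0.29920871  0.22538734] ([0.483, -0.008, 1.165], [0.001, -0.176, -0.0])
37 [ 0.45185725 -0.29887556  0.22806742] ([0.45, -0.008, 1.147], [0.001, -0.324, -0.001])
```

Emit:
{"fn": "drive_tool", "kwargs": {
  "rows": [
    {"offset": [0.3, -0.008, 0], "rotation": [0, -0.06, 0], "claw": 1},
    {"offset": [0.6, -0.008, 0.1], "rotation": [0, -0.12, 0], "claw": 1},
    {"offset": [0.6, -0.008, 0.4], "rotation": [0, -0.18, 0], "claw": 1},
    {"offset": [0.55, -0.008, 0.7], "rotation": [0, -0.24, 0], "claw": 1},
    {"offset": [0.5, -0.008, 0.9], "rotation": [0, -0.3, 0], "claw": 1},
    {"offset": [0.45, -0.008, 1], "rotation": [0, -0.324, 0], "claw": 1},
    {"offset": [0.45, -0.008, 1], "rotation": [0, -0.324, 0], "claw": 1},
    {"offset": [0.45, -0.008, 1], "rotation": [0, -0.324, 0], "claw": 1}
  ]
}}

```text
clock: 7.12
tcp_pos: [0.4488, -0.2968, 0.2478]
orientation: [-0.079, 2.498, 0.036]
contact_force: [0.3, 0.5, -0.2]
grip_width: 0.0856
gripper_force: 0.0
```

Run:
```python
from plan import *
R=tool(183.87,37); t=tcpof(lev(.65),R); print(t,go(t,R),get_obs()["joints"])
w=grab_frame("wrist"); save(w,"pics/w5.png"); import pickle; pickle.dump(w,open("w5.pkl","wb")); print(proj(w,[lev(.65,.05)-M.apply([0,.015,0])]))
```

```text
[ 0.45185725 -0.29887556  0.22806742] ([0.063, -0.016, 0.117], [0.002, -0.001, -0.003]) [ 1.51622877  0.16395486 -0.8345519   2.17665116 -0.72867507  0.49216461
  2.94017955]
[[298.86884917 264.62438707]]
```

Reachable, but joint 7 ends at 2.94, against its 2.96 limit. I'll use the half-turned grasp instead.

Run:
```python
from plan import *
R=tool(183.87,0); print(go([.46,-.2965,.38],R))
```

```text
([-0.57, 0.009, -0.653], [0.002, 0.322, -0.001])
```

Emit:
{"fn": "drive_tool", "kwargs": {
  "rows": [
    {"offset": [-0.3, 0.009, -0.35], "rotation": [0, 0.08, 0], "claw": 1},
    {"offset": [-0.57, 0.009, -0.65], "rotation": [0, 0.18, 0], "claw": 1},
    {"offset": [-0.57, 0.009, -0.65], "rotation": [0, 0.26, 0], "claw": 1},
    {"offset": [-0.57, 0.009, -0.65], "rotation": [0, 0.322, 0], "claw": 1},
    {"offset": [-0.57, 0.009, -0.65], "rotation": [0, 0.322, 0], "claw": 1},
    {"offset": [-0.57, 0.009, -0.65], "rotation": [0, 0.322, 0], "claw": 1}
  ]
}}

```text
clock: 7.67
tcp_pos: [0.4639, -0.2991, 0.3896]
orientation: [-0.1, 3.094, -0.016]
contact_force: [-0.1, 0.5, 0.2]
grip_width: 0.0855
gripper_force: 0.0
```

Emit:
{"fn": "drive_tool", "kwargs": {
  "rows": [
    {"offset": [0, 0, 0], "rotation": [0, 0, 0.8], "claw": 1},
    {"offset": [0, 0, 0], "rotation": [0, 0, 0.8], "claw": 1},
    {"offset": [0, 0, 0], "rotation": [0, 0, 0.8], "claw": 1},
    {"offset": [0, 0, 0], "rotation": [0, 0, 0.8], "claw": 1},
    {"offset": [0, 0, 0], "rotation": [0, 0, 0.8], "claw": 1},
    {"offset": [0, 0, 0], "rotation": [0, 0, 0.8], "claw": 1},
    {"offset": [0, 0, 0], "rotation": [0, 0, 0.8], "claw": 1},
    {"offset": [0, 0, 0], "rotation": [0, 0, 0.8], "claw": 1},
    {"offset": [0, 0, 0], "rotation": [0, 0, 0.8], "claw": 1},
    {"offset": [0, 0, 0], "rotation": [0, 0, 0.8], "claw": 1},
    {"offset": [0, 0, 0], "rotation": [0, 0, 0.8], "claw": 1},
    {"offset": [0, 0, 0], "rotation": [0, 0, 0.8], "claw": 1},
    {"offset": [0, 0, 0], "rotation": [0, 0, 0.8], "claw": 1}
  ]
}}

```text
clock: 8.75
tcp_pos: [0.4624, -0.297, 0.3839]
orientation: [2.162, 2.236, 0.049]
contact_force: [0.6, -0.5, 0.6]
grip_width: 0.0856
gripper_force: 0.0
```

Run:
```python
from plan import *
R=tool(3.87,0); print(go(tcpof(lev(0),R)+[0,0,.12],R),get_obs()["joints"])
```

```text
([0.006, 0.392, -0.066], [0.018, -0.017, 0.768]) [ 0.92422238  0.17899102 -0.52510859  1.64456683  0.07328577  1.30197355
  0.42329175]
```

Emit:
{"fn": "drive_tool", "kwargs": {
  "rows": [
    {"offset": [0.006, 0.2, -0.066], "rotation": [0.018, -0.017, 0.768], "claw": 1},
    {"offset": [0.006, 0.392, -0.066], "rotation": [0.018, -0.017, 0.768], "claw": 1},
    {"offset": [0.006, 0.392, -0.066], "rotation": [0.018, -0.017, 0.768], "claw": 1},
    {"offset": [0.006, 0.392, -0.066], "rotation": [0.018, -0.017, 0.768], "claw": 1},
    {"offset": [0.006, 0.392, -0.066], "rotation": [0.018, -0.017, 0.768], "claw": 1},
    {"offset": [0.006, 0.392, -0.066], "rotation": [0.018, -0.017, 0.768], "claw": 1},
    {"offset": [0.006, 0.392, -0.066], "rotation": [0.018, -0.017, 0.768], "claw": 1},
    {"offset": [0.006, 0.392, -0.066], "rotation": [0.018, -0.017, 0.768], "claw": 1},
    {"offset": [0.006, 0.392, -0.066], "rotation": [0.018, -0.017, 0.768], "claw": 1},
    {"offset": [0.006, 0.392, -0.066], "rotation": [0.018, -0.017, 0.768], "claw": 1},
    {"offset": [0.006, 0.392, -0.066], "rotation": [0.018, -0.017, 0.768], "claw": 1},
    {"offset": [0.006, 0.392, -0.066], "rotation": [0.018, -0.017, 0.768], "claw": 1},
    {"offset": [0.006, 0.392, -0.066], "rotation": [0.018, -0.017, 0.768], "claw": 1},
    {"offset": [0.006, 0.392, -0.066], "rotation": [0.018, -0.017, 0.768], "claw": 1}
  ]
}}

```text
clock: 9.92
tcp_pos: [0.5206, -0.2936, 0.3963]
orientation: [-3.139, -0.115, -0.0]
contact_force: [-0.5, 0.4, -0.2]
grip_width: 0.0854
gripper_force: 0.0
```

Run:
```python
from m2 import *
from plan import *
W=grab_frame("wrist"); save(W,"pics/w6.png"); pickle.dump(W,open("w6.pkl","wb")); 
try:
    m=mask(W,(220,100,420,330),wal); print(m.mean(0),m.min(0),m.max(0)); r=mask(W,(220,100,420,400),red); print("red",len(r),r.mean(0))
except Exception as e: print(e)
print(proj(W,[lev(0),lev(0,.172),lev(.65,.05)-M.apply([0,.017,0])]))
R=tool(3.87,0); print(go(tcpof(lev(0),R),R),get_obs()["joints"])
```

```text
[325.52628435 234.47072879] [306. 194.] [346. 265.]
red 172 [340.18604651 208.78488372]
[[321.83442562 240.82015559]
 [321.86615933 257.45810772]
 [337.03804887 209.55780006]]
([0.0, 0.004, 0.798], [-0.0, -0.0, 0.004]) [ 0.66627424  0.26416922 -0.3264574   1.50020295  0.08430664  1.39151561
 -1.15977337]
```

Emit:
{"fn": "drive_tool", "kwargs": {
  "force": 60,
  "rows": [
    {"offset": [0, 0.013, 0.25], "rotation": [0, 0, 0], "claw": 1},
    {"offset": [0, 0.013, 0.45], "rotation": [0, 0, 0], "claw": 1},
    {"offset": [0, 0.013, 0.65], "rotation": [0, 0, 0], "claw": 1},
    {"offset": [0, 0.013, 0.798], "rotation": [0, 0, 0], "claw": 1},
    {"offset": [0, 0.013, 0.798], "rotation": [0, 0, 0], "claw": 1},
    {"offset": [0, 0.013, 0.798], "rotation": [0, 0, 0], "claw": 0},
    {"offset": [0, 0.013, 0.798], "rotation": [0, 0, 0], "claw": 0},
    {"offset": [0, 0.013, 0.798], "rotation": [0, 0, 0], "claw": 0},
    {"offset": [0, 0.013, 0.798], "rotation": [0, 0, 0], "claw": 0},
    {"offset": [0, 0.013, 0.798], "rotation": [0, 0, 0], "claw": 0},
    {"offset": [0, 0.013, 0.798], "rotation": [0, 0, 0], "claw": 0},
    {"offset": [0, 0.013, 0.798], "rotation": [0, 0, 0], "claw": 0},
    {"offset": [0, 0.013, 0.798], "rotation": [0, 0, 0], "claw": 0}
  ]
}}

```text
clock: 11.05
tcp_pos: [0.5208, -0.2951, 0.2765]
orientation: [-3.136, -0.117, -0.001]
contact_force: [-2.9, 3.4, 6.7]
grip_width: 0.0258
gripper_force: 59.3
```

Run:
```python
from m2 import *
from plan import *
o=get_obs(); print(o["contact_force"],o["moment"],o["joints"])
p0=o["tcp_pos"]; R0=tool(3.87,0); 
# relative displacements from nominal rest pose, co-rotating
b=tcpof(lev(0),R0)
for th in np.arange(0,.66,.05):
    R=tool(3.87,np.degrees(th)); d=tcpof(lev(th),R)-b; print(round(th,2),(R0.inv().apply(d)/.15).round(3),((R0.inv()*R).as_rotvec()/2).round(3))
```

```text
[-2.86351455  3.39595168  6.68333575] [0.95697935 0.49581025 0.01441658] [ 0.66942845  0.33493586 -0.32768155  1.6732102   0.11194761  1.15347961
 -1.18285952]
0.0 [0. 0. 0.] [0. 0. 0.]
0.05 [-0.042 -0.     0.013] [0.    0.025 0.   ]
0.1 [-0.083 -0.     0.029] [0.   0.05 0.  ]
0.15 [-0.123 -0.     0.046] [0.    0.075 0.   ]
0.2 [-0.162  0.     0.066] [0.  0.1 0. ]
0.25 [-0.201 -0.     0.087] [0.    0.125 0.   ]
0.3 [-0.238 -0.     0.111] [0.   0.15 0.  ]
0.35 [-0.274 -0.     0.136] [0.    0.175 0.   ]
0.4 [-0.308 -0.     0.163] [0.  0.2 0. ]
0.45 [-0.342 -0.     0.191] [0.    0.225 0.   ]
0.5 [-0.374 -0.     0.222] [0.   0.25 0.  ]
0.55 [-0.404  0.     0.254] [ 0.     0.275 -0.   ]
0.6 [-0.432 -0.     0.287] [0.  0.3 0. ]
0.65 [-0.459 -0.     0.321] [-0.     0.325  0.   ]
```

Emit:
{"fn": "drive_tool", "kwargs": {
  "force": 90,
  "rows": [
    {"offset": [0, 0, 0], "rotation": [0, 0, 0], "claw": 0},
    {"offset": [-0.042, 0, 0.013], "rotation": [0, 0.025, 0], "claw": 0},
    {"offset": [-0.083, 0, 0.029], "rotation": [0, 0.05, 0], "claw": 0},
    {"offset": [-0.123, 0, 0.046], "rotation": [0, 0.075, 0], "claw": 0},
    {"offset": [-0.162, 0, 0.066], "rotation": [0, 0.1, 0], "claw": 0},
    {"offset": [-0.201, 0, 0.087], "rotation": [0, 0.125, 0], "claw": 0},
    {"offset": [-0.238, 0, 0.111], "rotation": [0, 0.15, 0], "claw": 0},
    {"offset": [-0.274, 0, 0.136], "rotation": [0, 0.175, 0], "claw": 0},
    {"offset": [-0.308, 0, 0.163], "rotation": [0, 0.2, 0], "claw": 0},
    {"offset": [-0.342, 0, 0.191], "rotation": [0, 0.225, 0], "claw": 0},
    {"offset": [-0.374, 0, 0.222], "rotation": [0, 0.25, 0], "claw": 0},
    {"offset": [-0.404, 0, 0.254], "rotation": [0, 0.275, 0], "claw": 0},
    {"offset": [-0.404, 0, 0.254], "rotation": [0, 0.275, 0], "claw": 0},
    {"offset": [-0.404, 0, 0.254], "rotation": [0, 0.275, 0], "claw": 0}
  ]
}}

```text
clock: 12.22
tcp_pos: [0.4616, -0.2994, 0.2385]
orientation: [-2.998, -0.112, -0.85]
contact_force: [4.7, 4.5, 6.0]
grip_width: 0.0249
gripper_force: 92.4
```

```bash
cat >> plan.py <<'E'
def state():
    o=get_obs(); R=Ro.from_rotvec(o["orientation"]); g=o["tcp_pos"]-R.apply([0,0,.019]); v=M.inv().apply(g-lev(0,0)); z=M.inv().apply(R.apply([0,0,1]))
    return dict(v=v.round(4),r=np.hypot(v[0],v[2]).round(4),th=(np.arctan2(-v[0],v[2])-.25).round(3),tilt=np.arctan2(z[0],-z[2]).round(3),F=o["contact_force"].round(1),w=o["grip_width"],j=o["joints"].round(2))
E
python3 - <<'E'
from m2 import *
from plan import *
print(state())
for n in("wrist","top","scene"):
    W=grab_frame(n); save(W,f"pics/{n}7.png"); pickle.dump(W,open(n+"7.pkl","wb")); print(n,proj(W,[lev(.65,.05)-M.apply([0,.017,0]),lev(.55,.1),lev(.55,.05)]).round(0).tolist())
E
```

```text
{'v': array([-0.1064, -0.0013,  0.1047]), 'r': np.float64(0.1492), 'th': np.float64(0.543), 'tilt': np.float64(0.552), 'F': array([4.7, 4.5, 6. ]), 'w': 0.024899874315917506, 'j': array([ 1.12,  0.15, -0.48,  2.13, -0.61,  0.53, -0.36])}
wrist [[345.0, 227.0], [319.0, 264.0], [320.0, 220.0]]
top [[459.0, 259.0], [456.0, 277.0], [450.0, 258.0]]
scene [[328.0, 181.0], [343.0, 169.0], [327.0, 183.0]]
```

View pics/wrist7.png

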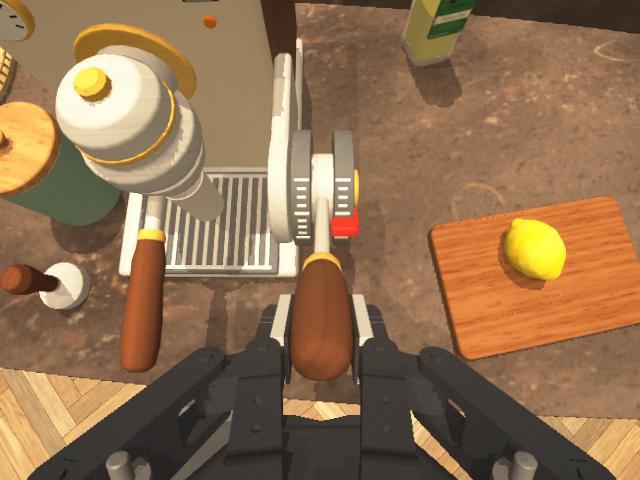

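The wrist view shows the lever at (322,230) still short of the red tab at (345,226). Next I measure the tab's faces from the depth clouds of several views, in pivot coordinates.

Run:
```python
from m2 import *
from plan import *
for n in("top","scene","w4","w5","w6","wrist7","top7","scene7"):
    f=pickle.load(open(n+".pkl","rb")); c=proj(f,[lev(.65,.05)-M.apply([0,.017,0])])[0].astype(int)
    b=(max(c[0]-22,0),max(c[1]-22,0),c[0]+22,c[1]+22)
    try: m=mask(f,b,red)
    except Exception: print(n,"none"); continue
    P=pts(f,m.astype(int)); v=M.inv().apply(P-lev(0,0)); r=np.hypot(v[:,0],v[:,2]); k=(r>.03)&(r<.075); v=v[k];r=r[k]
    if len(v)<5: print(n,"few",len(v)); continue
    # coordinates along/across the direction at th=.65
    e=np.array([-np.sin(.9),0,np.cos(.9)]); t=np.array([-np.cos(.9),0,-np.sin(.9)])
    a=v@e; s=v@t; cam=M.inv().apply(ray(f,[[0,0]])[0]-lev(0,0)); 
    q=lambda x:np.percentile(x*1e3,[3,25,50,75,97]).round(1)
    print(n,len(v),"cam(e,t,y)",(cam@e).round(2),(cam@t).round(2),cam[1].round(2),"\n  rad",q(a)," tan",q(s)," y",q(v[:,1]))
```

```text
top 75 cam(e,t,y) 0.77 -0.73 0.23 
  rad [45.9 50.6 54.9 56.9 59.4]  tan [-6.9 -4.8 -4.  -2.2  2. ]  y [-23.4 -19.  -15.3 -11.   -7.4]
scene 17 cam(e,t,y) 0.33 -0.45 0.91 
  rad [46.7 49.3 51.6 54.8 56.6]  tan [-7.2 -5.5 -4.3 -3.1 -1.3]  y [-16.3 -10.8  -7.7  -6.4  -5.8]
w4 196 cam(e,t,y) 0.34 -0.23 -0.0 
  rad [41.6 51.3 56.3 59.2 60.3]  tan [-6.4 -5.5 -4.9 -3.7 -0.6]  y [-25.4 -21.8 -17.  -12.5  -8.4]
w5 258 cam(e,t,y) 0.31 0.04 0.0 
  rad [54.1 58.4 59.1 59.6 60.7]  tan [-5.1 -2.9 -1.   1.   2.4]  y [-25.  -21.  -16.6 -12.1  -8.3]
w6 166 cam(e,t,y) 0.21 -0.33 0.0 
  rad [37.3 48.  52.  56.4 59.4]  tan [-7.7 -6.3 -5.7 -5.1 -1.5]  y [-25.5 -23.9 -21.  -17.6 -12.4]
wrist7 529 cam(e,t,y) 0.24 -0.14 -0.0 
  rad [41.4 51.9 57.  59.  60. ]  tan [-6.6 -6.  -5.5 -3.4  0.3]  y [-25.6 -22.  -17.  -12.1  -8. ]
top7 69 cam(e,t,y) 0.77 -0.73 0.23 
  rad [44.8 48.2 53.3 57.2 59.2]  tan [-6.6 -5.  -4.1 -2.9 -0.1]  y [-25.3 -21.3 -16.9 -13.4  -9.7]
scene7 none
```

Run:
```python
from m2 import *
from plan import *
from scipy.optimize import least_squares
for n in("top","w4","w5","w6","wrist7"):
    f=pickle.load(open(n+".pkl","rb")); c=proj(f,[lev(0,0)])[0].astype(int)
    u,v=np.meshgrid(np.arange(max(c[0]-70,0),min(c[0]+70,640)),np.arange(max(c[1]-90,0),min(c[1]+90,480))); px=np.c_[u.ravel(),v.ravel()]
    P=pts(f,px); w=M.inv().apply(P-lev(0,0)); H=cv2.cvtColor(f["frame"],cv2.COLOR_RGB2HSV)[px[:,1],px[:,0]]
    k=(w[:,1]<.03)&(w[:,1]>-.03)&(abs(np.hypot(w[:,0],w[:,2])-.046)<.005)&(H[:,1]<60); a=w[k]
    out=least_squares(lambda x:np.hypot(a[:,0]-x[0],a[:,2]-x[1])-.046,[0,0],loss="soft_l1",f_scale=.0006).x
    an=np.arctan2(-a[:,0],a[:,2]); print(n,k.sum(),"centre mm",(out*1e3).round(2),"span",np.percentile(an,[5,95]).round(2),"y",np.percentile(a[:,1],[2,20,50,80,98]).round(4))
    # lever arm top face
    if n in("wrist7","w6","w4"):
        th=.545 if n=="wrist7" else 0; e=np.array([-np.sin(.25+th),0,np.cos(.25+th)]); t=np.array([-np.cos(.25+th),0,-np.sin(.25+th)])
        s=w-[out[0],0,out[1]]; k=(abs(s[:,1]+.001)<.003)&(s@e>.06)&(s@e<.1)&(abs(s@t)<.012); print("  arm face tan mm",k.sum(),np.percentile((s[k]@t)*1e3,[10,50,90]).round(2) if k.sum() else "", np.polyfit(s[k]@e,s[k]@t,1).round(4) if k.sum()>5 else "")
```

```text
top 680 centre mm [ 1.64 -1.21] span [-0.92  1.01] y [-0.0205 -0.0119  0.0133  0.0207  0.0295]
w4 781 centre mm [0.72 0.14] span [-0.72  0.75] y [-0.0218 -0.0163  0.0158  0.0268  0.0299]
  arm face tan mm 0  
w5 2130 centre mm [1.08 0.49] span [-0.12  1.77] y [-0.0216 -0.0154  0.0111  0.0197  0.0293]
w6 1282 centre mm [0.84 0.61] span [-1.    0.34] y [-0.0213 -0.0156  0.011   0.0201  0.0294]
  arm face tan mm 114 [-6.79 -6.36 -5.81] [ 0.0024 -0.0065]
wrist7 2726 centre mm [0.77 0.57] span [-0.6   0.68] y [-0.0214 -0.016   0.011   0.0254  0.0295]
  arm face tan mm 348 [-7.47 -6.96 -6.35] [-0.0079 -0.0063]
```

Run:
```python
from plan import *
A=tool(3.87,np.degrees(.55)); b=tcpof(lev(.55),A)
for th in(.575,.6,.625,.65):
    R=tool(3.87,np.degrees(th)); print(th,(A.inv().apply(tcpof(lev(th),R)-b)/.15).round(3),((A.inv()*R).as_rotvec()/2).round(4))
```

```text
0.575 [-0.021 -0.     0.006] [-0.      0.0125  0.    ]
0.6 [-0.042 -0.     0.013] [-0.     0.025  0.   ]
0.625 [-0.062 -0.     0.021] [0.     0.0375 0.    ]
0.65 [-0.083 -0.     0.029] [-0.    0.05 -0.  ]
```

Emit:
{"fn": "drive_tool", "kwargs": {
  "rows": [
    {"offset": [-0.021, 0, 0.006], "rotation": [0, 0.0125, 0], "claw": 0},
    {"offset": [-0.042, 0, 0.013], "rotation": [0, 0.025, 0], "claw": 0},
    {"offset": [-0.062, 0, 0.021], "rotation": [0, 0.0375, 0], "claw": 0},
    {"offset": [-0.083, 0, 0.029], "rotation": [0, 0.05, 0], "claw": 0},
    {"offset": [-0.083, 0, 0.029], "rotation": [0, 0.05, 0], "claw": 0},
    {"offset": [-0.083, 0, 0.029], "rotation": [0, 0.05, 0], "claw": 0},
    {"offset": [-0.083, 0, 0.029], "rotation": [0, 0.05, 0], "claw": 0}
  ]
}}

```text
clock: 12.95
tcp_pos: [0.4539, -0.3, 0.229]
orientation: [-2.948, -0.113, -0.998]
contact_force: [3.2, 3.8, 7.4]
grip_width: 0.0253
gripper_force: 92.6
```

```bash
cat > chk.py <<'E'
from m2 import *
from plan import *
s=state(); print(s)
f=grab_frame("wrist"); save(f,"pics/w8.png")
c0=lev(0,0)+M.apply([.00085,0,.00055])
u,v=np.meshgrid(np.arange(220,420),np.arange(100,330)); px=np.c_[u.ravel(),v.ravel()]; w=M.inv().apply(pts(f,px)-c0); H=cv2.cvtColor(f["frame"],cv2.COLOR_RGB2HSV)[px[:,1],px[:,0]].astype(int)
th=.64; e=np.array([-np.sin(.25+th),0,np.cos(.25+th)]); t=np.array([-np.cos(.25+th),0,-np.sin(.25+th)])
k=(abs(w[:,1]+.001)<.003)&(w@e>.06)&(w@e<.1)&(abs(w@t)<.012); a=(w[k]@t)*1e3; rr=np.median(w[k]@e)*1e3
print("lever est",th+(np.median(a)+6.3)/rr,k.sum())
k=((H[:,0]<6)|(H[:,0]>174))&(H[:,1]>180)&(abs(w@e-.05)<.009)&(w[:,1]<0)&(abs(w@t)<.012); a=(w[k]@t)*1e3; print("marker",np.percentile(a,[3,10,25,50,75,97]).round(1),np.median(w[k]@e))
k&=abs(w@e-.05)<.005; print(" est from face", th+(np.median(w[k]@t)+.004)/.05)
E
python3 chk.py
```

```text
{'v': array([-0.1157, -0.0014,  0.094 ]), 'r': np.float64(0.1491), 'th': np.float64(0.638), 'tilt': np.float64(0.653), 'F': array([3.2, 3.8, 7.4]), 'w': 0.02534951327122635, 'j': array([ 1.25,  0.17, -0.56,  2.2 , -0.88,  0.48, -0.03])}
lever est 0.6304331888955108 347
marker [-5.2 -4.9 -4.6 -4.4 -3.8  2.2] 0.05484377071088709
 est from face 0.6304056942963677
```

View pics/w8.png

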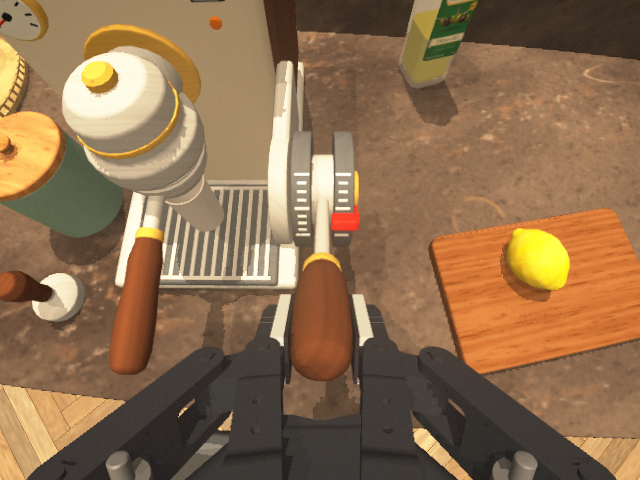

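The lever sits level with the red tab at (345,218), with lever at 0.630 and marker at 0.630 from the same view. The portafilter is still straight out and the grip is firm, so I'm handing in.

```bash
python3 -c "
from bench import *
print(hand_in())"
```

```text
the job is handed in; nothing more can be done
None
```

The job is handed in: the portafilter was turned fully home against its stop, then the lever was pulled to the red marker (lever and marker both about 0.63 rad, to within about 0.015) and is still held there in the gripper; I saw no contact with the cup, tamper or tin.

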